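# Scan a reagent carton's code with the hand scanner from its cradle

## Task

Book in the flat reagent carton, the lowest and broadest of the three: draw the cordless hand scanner up out of its charging cradle, turn it nose-down and aim its window at the middle of the square code on top of that carton, pointing steeply down (clearly nearer straight down than level) from about 12 cm away. Finish still holding the scanner there, steady and clear of everything but the gripper; leave the cartons and all the other things on the bench where they stand.

Things in the scene. Friction and masses are not known exactly. Their poses are not given: they have to be found in the camera images.
- scanner: pistol-shaped cordless scanner, grey and black, 0.15-0.25 kg, upright in the cradle. Origin: centre of the underside of its handle; z up the handle; nose and beam along its -x (about level there; may lean 3 degrees). Handle 36 (x) x 30 (y), 110 tall. Head: x -68 to 34, z 110 to 152, flat sides 48 apart in y (x -50 to 30), nose bumper x -68 to -54, 56 wide, 48 high. Mass centre about (-11, 0, 90). Bears a 40 N grip
- scan_window (a point): centre of the scanner's window on the nose, at (-69, 0, 131) in the scanner's frame, same axes as the scanner: the beam leaves along -x
- scanner_head (a point): middle of the head between its flat sides, at (-12, 0, 131) in the scanner's frame: a good place to grip, closing along the scanner's y
- cradle: charging cradle fixed to the bench: black foot 125 (x) x 100 (y) x 18 with a grey square socket up to 65 above the bench. The scanner's handle stands loosely (2 to 3 mm play each side) on the socket's floor, 18 above the bench, 47 deep: 50 straight up and it is clear. Origin: centre of the underside; axes as the scanner's
- flat_carton: the carton to scan: white cardboard, 140 (its x) x 105 (its y) x 45 tall, the lowest and broadest of the three. Loose, 0.5 kg. Origin: centre of its underside
- flat_carton_code (a point): centre of the black square code (38 x 38, on a 52 square paper label) on top of the flat carton, 46 above its underside and 20 from its middle towards its -x; z is the label's normal, up
- square_carton: white cardboard carton, 85 x 85 x 90 tall, with a code label on top. To be left alone. Origin: centre of its underside
- long_carton: white cardboard carton, 150 (its x) x 62 (y) x 65 tall, with a code label on top. To be left alone. Origin: centre of its underside
- tube_rack: rack of capped blood tubes, 70 (its x) x 160 (y), 85 tall. Left alone. Origin: centre of its underside
- specimen_pot: round white screw-top pot, diameter 62, 70 tall. Left alone. Origin: centre of its underside
- marker_pen: white pen with black cap lying along its x, 117 long, 16 thick. Left alone. Origin: on the bench under its middle
- bench_timer: white timer standing on edge, 20 (its x) x 65 (y) x 60 tall. Left alone. Origin: centre of its underside
- reagent_bottle: white plastic bottle, diameter 60, 105 tall. Left alone. Origin: centre of its underside
Things that resemble listed ones, but are neither listed nor needed, are in the scene too. What is shaped like the scanner but green or yellow is not meant. What is shaped like the flat_carton but orange is not meant.

How it is judged (in metres and radians):
On the way, in this order (a step that is already met when the one before it is completed fails the run):
1. the scanner is drawn up out of the cradle, held by the gripper, still roughly upright (within 60 degrees) (height (world z) of scanner above 0.072 m and contact force between scanner and the fingers above 1 N and contact force between scanner and cradle below 0.2 N and angle between scanner's own z axis and vertical below 1.05 rad), for 0.05 s.
2. it is aimed steeply down at the flat carton's code and held (x of flat_carton_code in the frame of scan_window between -0.2 and -0.05 m and y of flat_carton_code in the frame of scan_window between -0.025 and 0.025 m and z of flat_carton_code in the frame of scan_window between -0.025 and 0.025 m and angle between scan_window's own x axis and vertical below 0.785 rad and contact force between scanner and the fingers above 1 N and height (world z) of scanner above 0.045 m and contact force between scanner and cradle below 0.2 N and contact force between scanner and flat_carton below 0.2 N and contact force between scanner and square_carton below 0.2 N and contact force between scanner and long_carton below 0.2 N and contact force between scanner and tube_rack below 0.2 N and contact force between scanner and specimen_pot below 0.2 N and contact force between scanner and marker_pen below 0.2 N and contact force between scanner and bench_timer below 0.2 N and contact force between scanner and reagent_bottle below 0.2 N), for 0.3 s.
At the end, for the whole second after the job is handed in: Scanner held still by the gripper, foot over 45 mm above the bench, touching nothing else; beam within 45 degrees of straight down; middle of the flat carton's code 50 to 200 mm in front of the window and within 25 mm of the beam axis each way; that carton within 15 mm of its start (all of step 2 and linear speed of scanner below 0.03 m/s and angular speed of scanner below 0.15 rad/s and distance of flat_carton_code from where it was at the start of the episode below 0.015 m); the arm keeps its last pose, push and grip.
It fails at once if a carton or a bystander is shifted by more than 15 mm (distance of any of flat_carton, square_carton, long_carton, tube_rack, specimen_pot, marker_pen, bench_timer, reagent_bottle from where it was at the start of the episode above 0.015 m).
It fails at once if the scanner is dropped or laid on the bench (height (world z) of scanner below 0.012 m).
It also fails if it takes over 42 s, if anything falls off the work surface, if the arm or the gripper's body presses on something with over 40 N, if the wrist force passes 120 N, or if a joint passes its speed limit or range.

## Robot

A 6-joint arm with a two-finger parallel gripper is mounted at the origin on the work surface. World frame = base frame: x ahead of the robot, y to its left, z up, the work surface at z = 0. Lengths are in mm, angles in rad, forces in N, time in s.
With the tool pointing down it reaches from about 425 to 1125 mm from the base axis. Payload 14.9 kg.
Tool frame: the origin (TCP) lies at the very end of the fingers, on their centre line; the grasp point (between the pads) lies 19 mm behind it; z points along the fingers, y is the direction in which the jaws open and shut (so a half turn about z gives the same grasp; the last joint's range is limited). The gripper opens to 91 mm and grips with 3 to 60 N. Pads are 32 mm wide; open, the fingers measure 118 mm over their backs; the gripper's body (76 mm by 178 mm) begins 60 mm behind the grasp point.
Start: joints at [-1.147, 0.379, 1.734, -0, 1.028, -0.033], TCP at [308.753, -628.243, 213.932] pointing down, gripper open.
Joint ranges: [-2.77, 2.77], [-0.74, 2.19], [0, 2.66], [-1.06, 4.2], [0.31, 2.87], [-3.08, 3.08]. Speed limits (rad/s): [1.89, 1.89, 2.39, 3.14, 3.14, 3.14].

## Interface

Orientations are given as a unit quaternion [w, x, y, z].
In Python, from workcell import robot gives the robot as it stands.
- The arm moves only by the tool move_arm, never from a script. Its argument "deltas" is a list of rows, each a list of 5 numbers: the shift along the world's x, y, z in mm, then the turn about the world's z in degrees, then the finger opening in mm, from 0 to 91.2. In form: [[x, y, z, roll, fingers], ...]. A call has 1 to 20 rows; each row is the pose to reach, as a shift and turn from the pose commanded when the call began; what a row does not reach only later rows make up. A row lasts 1/8 s, in which the tool goes at most 62.5 mm and 10.7 degrees, less where a joint would pass 70% of its speed; a pose out of reach is approached as far as the arm can. A call with a gripper value outside its range is refused whole. The fingers move at their own pace and stop on an object; the grip force is fixed at half the most. Time passes only in rows, so rows that repeat a pose let the fingers close. It gives the time, the measured TCP pose, the force and the opening at its end, in the units of the state.
- robot.get_obs(): the state, without advancing time (a new reading comes with each control period).
- robot.snapshot(name): name is "scene" or "top" or "wrist"; returns the picture (400x640x3 uint8, red, green, blue); there is no depth.
- robot.camera_model(name): a dict with "camera_matrix" (3x3 intrinsics, pixels), "position" and "rotation" of the camera in the world; the wrist camera has in their place "T_tool_cam" (4x4, takes a point from camera to tool coordinates, whose origin is the TCP and whose axes are the flange's). Camera axes: x right, y up, looking along -z (the intrinsics and any distortion apply to the point x, -y, -z); pixel columns grow to the right and rows downward; lengths in mm; the calibration is good to about 2 mm. A picture is of the moment at which its call begins: read the wrist's pose just before it. camera_model takes no time and is no camera call.
- robot.sign_off(): hands the job in, once; it reports no verdict.
Trained networks look in the newest picture that a camera, given by its name, has taken for a name from the list of things; names that differ only in an ending like _2 or _b are one class to them, and where a whole thing is asked for, a point or a joint stands for the part that bears it (a point fixed in the world has none). Each returns a list of dicts, best first, with "confidence" (0 to 1); they miss things now and then, are a little off and sometimes report something else, mostly with a low value. They report only what shows in the picture. A call takes as long as a camera call. They do not tell look-alikes from the thing itself.
- robot.outline_of(camera, name): "region" (400x640 bool, what is visible of it) and "rect" ([centre column, centre row, width, height] in pixels, round what is visible of it).
The state is a dict: "time": time; "q": joint angles; "qd": joint speeds; "tau": joint torques, N m; "tool_pos": TCP position; "eef_rot": TCP orientation; "contact_force": force on the tool from outside, world axes, zero at the start; "torque": the same for the moment, N m; "gripper_width": opening from 0.0 (shut) to 1.0 (fully open).
Only numpy, scipy, OpenCV 4.12 (cv2) and the standard library are available. Lean on these libraries where they do the work, as an engineer would, in place of code of your own. Each camera call takes 0.05 s, during which the arm holds its last target. There are 200 camera calls.

## Working session

There is one attempt and no reset: what is moved stays moved. The work goes in short steps, Python scripts to look and compute and a tool call to move; the robot and the scene stay as the last step left them, time stands still between calls to the robot, and variables do not carry over. Pictures are saved under pics/ and viewed, on a budget of 10 in all, crops included, one or two more only if the job needs it, and the job is handed in when it is done.

Besides the shell and the picture viewer there is one more tool, called after "Request:" as name([rows], argument=value, ...), one row to a line, values as JSON. move_arm: Moves the arm, as the interface text tells. Its arguments: {"type":"object","properties":{"deltas":{"type":"array","items":{"type":"array","items":{"type":"number"}}}},"required":["deltas"]}

```bash
mkdir -p pics
cat > h.py <<'E'
import numpy as np, cv2
from workcell import robot
def snap(n,f=None,crop=None,scale=1):
    im=robot.snapshot(n)
    if f:
        c=im if crop is None else im[crop[1]:crop[3],crop[0]:crop[2]]
        c=cv2.resize(c,None,fx=scale,fy=scale,interpolation=cv2.INTER_CUBIC)
        cv2.imwrite(f'pics/{f}.png',c[:,:,::-1])
    return im
def pose(n):
    from scipy.spatial.transform import Rotation as R
    m=robot.camera_model(n); K=np.array(m['camera_matrix'])
    if 'T_tool_cam' in m:
        o=robot.get_obs(); T=np.eye(4); q=np.array(o['eef_rot']); T[:3,:3]=R.from_quat(q[[1,2,3,0]]).as_matrix(); T[:3,3]=o['tool_pos']
        W=T@np.array(m['T_tool_cam']); return K,W[:3,3],W[:3,:3]
    return K,np.array(m['position']),np.array(m['rotation'])
def ray(n,u,v):
    K,p,Rm=pose(n); d=np.linalg.inv(K)@[u,v,1]; return p,Rm@(d*[1,-1,-1])
def at_z(n,u,v,z):
    p,d=ray(n,u,v); return p+d*(z-p[2])/d[2]
def proj(n,P):
    K,p,Rm=pose(n); c=(Rm.T@(np.atleast_2d(P)-p).T)*np.array([[1],[-1],[-1]]); x=K@c; return (x[:2]/x[2]).T
E
python3 - <<'E'
from h import *
a=snap('scene');b=snap('top','top1',scale=1.25)
cv2.imwrite('pics/scene1.png',cv2.resize(a,None,fx=1.25,fy=1.25)[:,:,::-1])
for n in ['scene','top']:
    m=robot.camera_model(n); print(n,np.round(m['position']),np.round(m['rotation'],2).tolist(),np.round(m['camera_matrix'],0).tolist(),[k for k in m])
for t in ['scanner','cradle','flat_carton','flat_carton_code','square_carton','long_carton','tube_rack','specimen_pot','marker_pen','bench_timer','reagent_bottle']:
    for c in ['top','scene']:
        print(t,c,[(round(d['confidence'],2),np.round(d['rect']).tolist()) for d in robot.outline_of(c,t)][:4])
E
```

```text
scene [1336.  317. 1143.] [0.5, 0.2, 0.3, 0.79] [[481.0, 0.0, 320.0], [0.0, 481.0, 194.0], [0.0, 0.0, 1.0]] ['camera_matrix', 'position', 'rotation']
top [ 412.  -84. 1560.] [0.71, 0.02, -0.03, -0.7] [[461.0, 0.0, 325.0], [0.0, 461.0, 197.0], [0.0, 0.0, 1.0]] ['camera_matrix', 'position', 'rotation']
scanner top [(0.68, [337.0, 194.0, 35.0, 34.0]), (0.63, [328.0, 253.0, 37.0, 35.0]), (0.56, [390.0, 273.0, 36.0, 36.0]), (0.33, [398.0, 214.0, 45.0, 52.0])]
scanner scene [(0.92, [300.0, 191.0, 39.0, 44.0]), (0.88, [283.0, 128.0, 28.0, 47.0]), (0.56, [226.0, 250.0, 61.0, 54.0])]
cradle top [(0.56, [339.0, 195.0, 44.0, 47.0]), (0.53, [238.0, 153.0, 32.0, 11.0])]
cradle scene [(0.88, [292.0, 218.0, 51.0, 34.0])]
flat_carton top [(0.93, [400.0, 215.0, 44.0, 49.0]), (0.73, [451.0, 268.0, 38.0, 47.0])]
flat_carton scene [(0.78, [247.0, 181.0, 53.0, 51.0]), (0.63, [227.0, 132.0, 46.0, 35.0])]
flat_carton_code top [(0.78, [397.0, 213.0, 42.0, 50.0]), (0.56, [452.0, 267.0, 39.0, 44.0])]
flat_carton_code scene [(0.98, [247.0, 179.0, 51.0, 45.0]), (0.69, [227.0, 133.0, 49.0, 38.0])]
square_carton 
[... 155 characters left out ...]
_carton scene [(0.85, [379.0, 235.0, 53.0, 48.0])]
tube_rack top [(0.96, [371.0, 134.0, 53.0, 38.0])]
tube_rack scene [(0.57, [223.0, 249.0, 62.0, 55.0])]
specimen_pot top [(0.69, [314.0, 135.0, 20.0, 22.0])]
specimen_pot scene [(0.75, [298.0, 189.0, 38.0, 49.0]), (0.71, [288.0, 270.0, 25.0, 36.0])]
marker_pen top [(0.58, [241.0, 155.0, 31.0, 12.0]), (0.54, [264.0, 130.0, 19.0, 11.0])]
marker_pen scene [(0.56, [386.0, 292.0, 45.0, 10.0])]
bench_timer top [(0.68, [264.0, 130.0, 21.0, 12.0])]
bench_timer scene [(0.69, [347.0, 301.0, 26.0, 25.0])]
reagent_bottle top [(0.79, [214.0, 144.0, 26.0, 20.0]), (0.61, [264.0, 130.0, 16.0, 14.0])]
reagent_bottle scene [(0.67, [411.0, 314.0, 24.0, 38.0])]
```

View pics/top1.png

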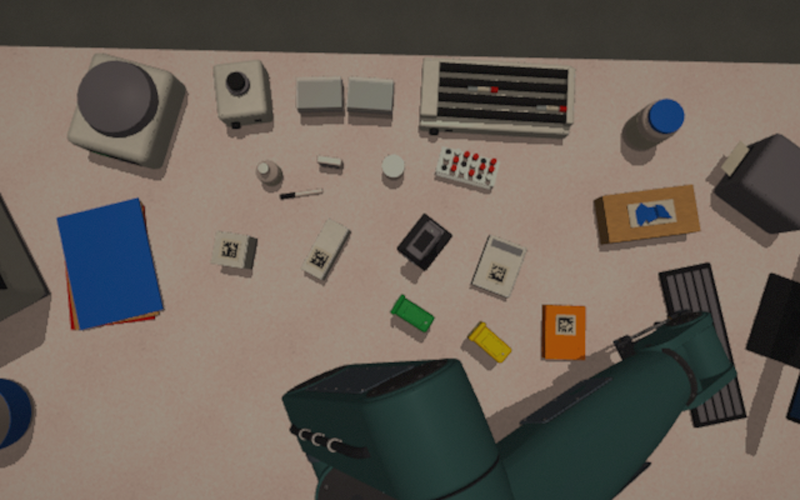

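View pics/scene1.png

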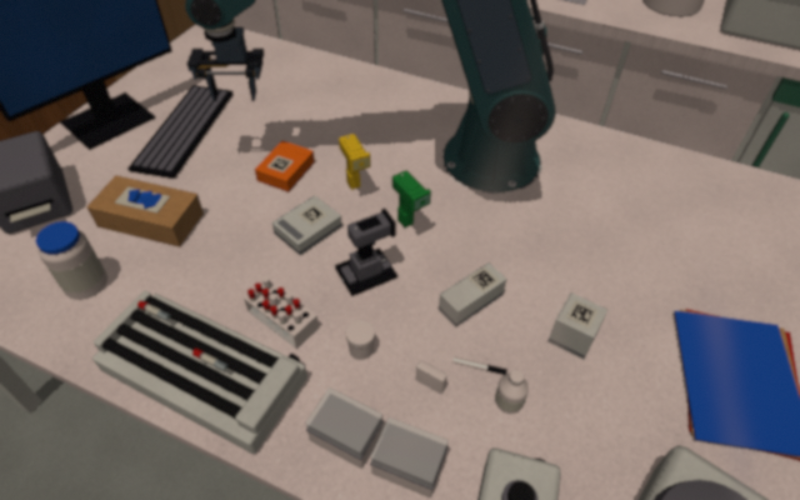

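Run:
```python
from h import *
for t,u,v,z in [('scan',337,194,150),('cradle',339,195,30),('code',398,217,46),('flat',400,213,45),('green',330,251,120),('pot',314,135,70),('rack',371,134,85),('long',260,201,65),('yellow',391,273,120)]:
    print(t,np.round(at_z('top',u,v,z)))
m=robot.camera_model('wrist');print(np.round(m['T_tool_cam'],2).tolist(),np.round(m['camera_matrix']).tolist())
print(robot.get_obs()['eef_rot'],robot.get_obs()['tool_pos'])
```

```text
Traceback (most recent call last):
  File "h.py", line 20, in at_z
    p,d=ray(n,u,v); return p+d*(z-p[2])/d[2]
        ~~~^^^^^^^
  File "h.py", line 18, in ray
    K,p,Rm=pose(n); d=np.linalg.inv(K)@[u,v,1]; return p,Rm@(d*[1,-1,-1])
                                                         ~~^^~~~~~~~~~~~~
ValueError: matmul: Input operand 1 has a mismatch in its core dimension 0, with gufunc signature (n?,k),(k,m?)->(n?,m?) (size 3 is different from 4)
```

Run:
```python
s=open('h.py').read()
s=s.replace("return K,np.array(m['position']),np.array(m['rotation'])","q=np.array(m['rotation']); return K,np.array(m['position']),R.from_quat(q[[1,2,3,0]]).as_matrix()")
open('h.py','w').write(s)
from h import *
for t,u,v,z in [('scan',337,194,150),('cradle',339,195,30),('code',398,217,46),('flat',400,213,45),('green',330,251,120),('pot',314,135,70),('rack',371,134,85),('long',260,201,65),('yellow',391,273,120)]:
    print(t,np.round(at_z('top',u,v,z)))
m=robot.camera_model('wrist');print(np.round(m['T_tool_cam'],2).tolist(),np.round(m['camera_matrix']).tolist())
print(robot.get_obs()['eef_rot'],robot.get_obs()['tool_pos'])
```

```text
scan [ 522. -121.  150.]
cradle [ 528. -131.   30.]
code [ 459. -326.   46.]
flat [ 472. -333.   45.]
green [ 346. -104.  120.]
pot [720. -44.  70.]
rack [ 725. -229.   85.]
long [500. 126.  65.]
yellow [ 283. -295.  120.]
[[0.0, 0.96, 0.27, 74.09], [1.0, -0.0, 0.0, -0.63], [0.0, 0.27, -0.96, -171.02], [0.0, 0.0, 0.0, 1.0]] [[296.0, 0.0, 320.0], [0.0, 296.0, 197.0], [0.0, 0.0, 1.0]]
[-1.01519187e-05  9.74030171e-01  2.26418253e-01  7.27444040e-06] [ 308.76039806 -628.2299115   213.89706844]
```

Request:
move_arm([
  [0, 0, 60, 0, 91],
  [40, 60, 126, 0, 91],
  [70, 115, 126, 0, 91],
  [100, 170, 126, 0, 91],
  [130, 225, 126, 0, 91],
  [150, 280, 126, 0, 91],
  [170, 335, 126, 0, 91],
  [190, 390, 126, 0, 91],
  [200, 440, 126, 0, 91],
  [205, 480, 126, 0, 91],
  [205, 480, 126, 0, 91],
  [205, 480, 126, 0, 91],
])

```text
time: 2.7
tool_pos: [513.8, -148.5, 340.0]
eef_rot: [0.0, 0.974, 0.227, 0.0]
contact_force: [0.3, -0.6, 0.3]
gripper_width: 0.996
```

Run:
```python
from h import *
print(robot.get_obs()['tool_pos'],robot.get_obs()['time'])
a=snap('wrist','w1',scale=1.25)
K,p,R_=pose('wrist');print(p.round(),R_.round(2).tolist())
for t in ['scanner','cradle','flat_carton','flat_carton_code']:
    print(t,[(round(d['confidence'],2),np.round(d['rect']).tolist()) for d in robot.outline_of('wrist',t)][:4])
```

```text
[ 513.77535558 -148.49816689  340.02380325] 2.7
[ 580. -116.  511.] [[0.44, 0.87, 0.24], [-0.9, 0.42, 0.12], [-0.0, -0.27, 0.96]]
scanner [(0.96, [302.0, 166.0, 92.0, 78.0]), (0.6, [254.0, 267.0, 39.0, 74.0]), (0.57, [336.0, 307.0, 27.0, 20.0])]
cradle [(0.9, [319.0, 131.0, 86.0, 59.0]), (0.36, [406.0, 219.0, 101.0, 80.0])]
flat_carton [(0.93, [408.0, 220.0, 102.0, 80.0])]
flat_carton_code [(0.92, [407.0, 219.0, 101.0, 84.0]), (0.25, [318.0, 130.0, 90.0, 58.0])]
```

View pics/w1.png

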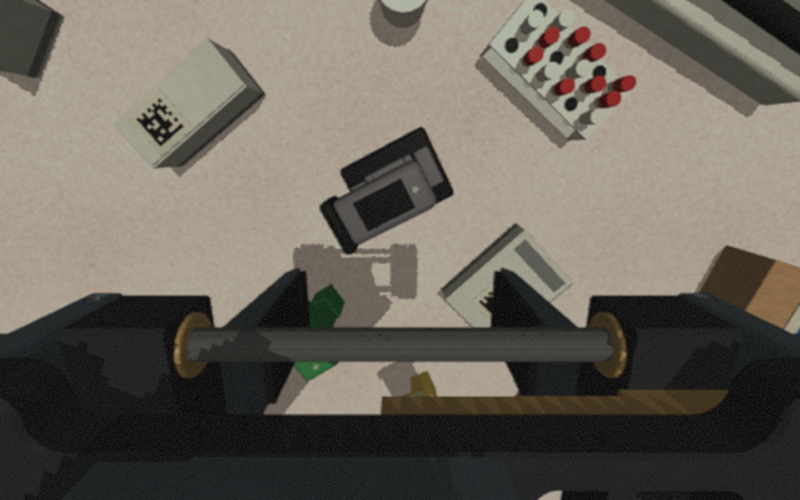

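Run:
```python
from h import *
a=snap('wrist','w2',crop=(235,90,385,210),scale=5)
print(proj('wrist',[[513.8,-148.5,340],[513.8,-148.5,150]]))
```

```text
[[320.33719033 238.66510675]
 [320.13377161 177.40154023]]
```

View pics/w2.png

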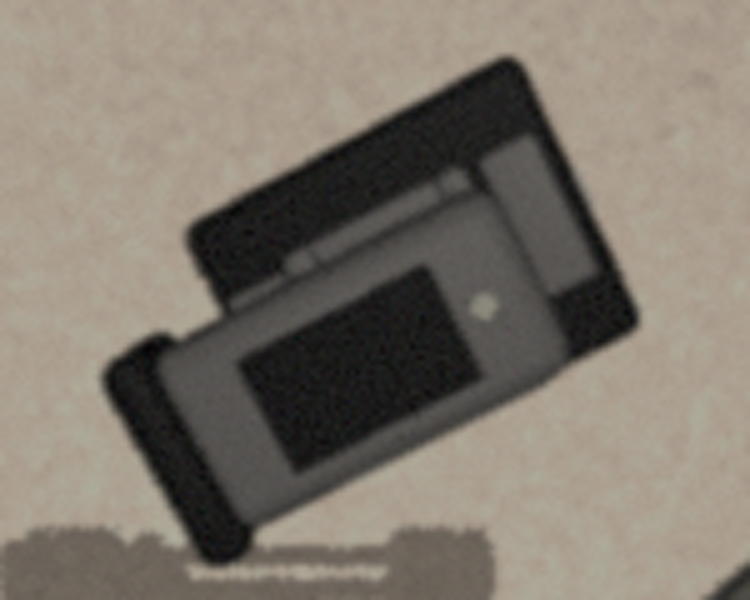

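Run:
```python
from h import *
f=lambda u,v,z:at_z('wrist',235+u/5,90+v/5,z)
n=f(155,470,171);r=f(525,278,168);s=f(363,369,170)
print('nose',n.round(1),'rear',r.round(1),'len',np.linalg.norm((n-r)[:2]),'screen',s.round(1))
xa=(r-n)[:2];print('scanner x yaw',np.degrees(np.arctan2(xa[1],xa[0])))
u=xa/np.linalg.norm(xa)
print('origin from nose',n[:2]+68*u,'from rear',r[:2]-34*u)
a,b,c=f(190,232,18),f(515,57,18),f(637,325,18)
print('cradle',((a+c)/2).round(1),'yaw long',np.degrees(np.arctan2(*(b-a)[1::-1])),np.linalg.norm(b-a),np.linalg.norm(c-b))
# code outlines
for cam in ['wrist','top']:
    if cam=='top': robot.snapshot('top')
    d=robot.outline_of(cam,'flat_carton')[0];m=d['region'].astype(np.uint8)
    cn=max(cv2.findContours(m,0,2)[0],key=cv2.contourArea);print(cam,d['rect'],[at_z(cam,*q,45)[:2].round().tolist() for q in cv2.boxPoints(cv2.minAreaRect(cn))])
```

```text
nose [482.5 -92.9 171. ] rear [ 560.4 -151.   168. ] len 97.10638872332275 screen [ 525.5 -126.6  170. ]
scanner x yaw -36.693699239209984
origin from nose [ 537.06935564 -133.57252415] from rear [ 533.14545572 -130.64841048]
cradle [ 535.7 -134.    18. ] yaw long -36.550457591330336 118.4877820281748 94.50934188021958
wrist [407.6, 220.1, 107.6, 80.8] [[433.0, -243.0], [564.0, -289.0], [523.0, -403.0], [382.0, -361.0]]
top [449.7, 267.9, 34.4, 46.6] [[373.0, -439.0], [376.0, -553.0], [233.0, -553.0], [231.0, -439.0]]
```

Request:
move_arm([
  [6, 10, 0, -10, 91],
  [12, 22, 0, -21, 91],
  [12, 22, 0, -31, 91],
  [12, 22, -40, -42, 91],
  [12, 22, -80, -52, 91],
  [12, 22, -110, -62, 91],
  [12, 22, -130, -63, 91],
  [12, 22, -130, -63, 91],
])

```text
time: 4.15
tool_pos: [525.0, -126.1, 208.7]
eef_rot: [0.0, 0.949, -0.316, -0.001]
contact_force: [0.3, -0.1, 0.0]
gripper_width: 0.998
```

Run:
```python
from h import *
o=robot.get_obs();print(o['q'],o['time'])
a=snap('wrist','w3',scale=1.25)
```

```text
[-2.78929690e-01  1.35039171e-01  2.05965580e+00 -6.17589090e-06
  9.49533166e-01  1.93444872e+00] 4.15
```

View pics/w3.png

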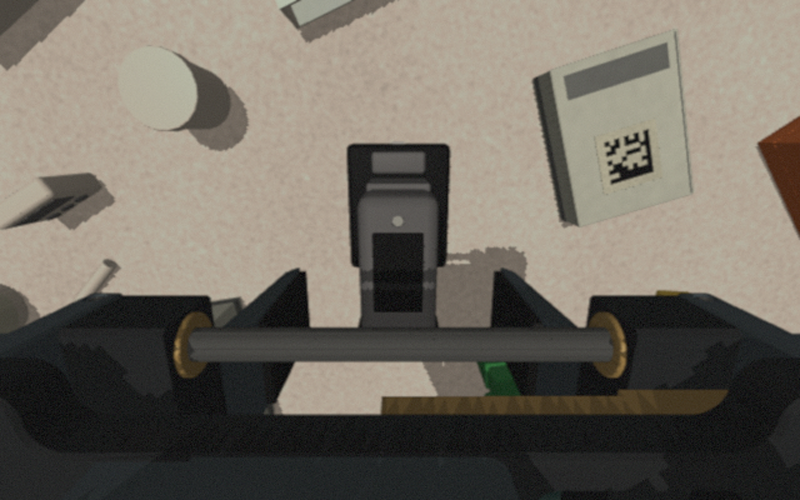

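Request:
move_arm([
  [0, 0, -40, 0, 91],
  [0, 0, -80, 0, 91],
  [0, 0, -80, 0, 91],
  [0, 0, -80, 0, 30],
  [0, 0, -80, 0, 30],
  [0, 0, -80, 0, 30],
  [0, 0, -80, 0, 30],
  [0, 0, -80, 0, 30],
  [0, 0, -80, 0, 30],
])

```text
time: 5.32
tool_pos: [526.0, -126.3, 130.2]
eef_rot: [0.0, 0.949, -0.316, 0.0]
contact_force: [-0.6, 0.2, 5.4]
gripper_width: 0.527
```

Run:
```python
from h import *
# code from w3 using pose at that time
from scipy.spatial.transform import Rotation as R
m=robot.camera_model('wrist');K=np.array(m['camera_matrix']);T=np.eye(4)
T[:3,:3]=R.from_quat([.949,-.316,-.001,0]).as_matrix();T[:3,3]=[525.0,-126.1,208.7]
W=T@np.array(m['T_tool_cam'])
def f(u,v,z):
    d=W[:3,:3]@(np.linalg.inv(K)@[u/1.25,v/1.25,1]*[1,-1,-1]);p=W[:3,3];return (p+d*(z-p[2])/d[2]).round(1)
print('code',f(629,157,46),'corners',[f(*c,45) for c in [(552,77),(676,32),(692,191),(575,224)]],'cradle pad',f(398,162,18),'cradle front',f(399,145,18))
```

```text
code [ 454.7 -325.2   46. ] corners [array([ 551. , -304.6,   45. ]), array([ 519.9, -401.9,   45. ]), array([ 393.5, -357.2,   45. ]), array([ 430.2, -257.8,   45. ])] cradle pad [ 571.7 -159.8   18. ] cradle front [ 583.6 -169.9   18. ]
```

Request:
move_arm([
  [0, 0, 20, 0, 30],
  [0, 0, 45, 0, 30],
  [0, 0, 75, 0, 30],
  [0, 0, 85, 0, 30],
  [0, 0, 85, 0, 30],
  [0, 0, 85, 0, 30],
  [28, -21, 85, 0, 30],
  [56, -42, 85, 0, 30],
  [60, -45, 85, 0, 30],
  [60, -45, 85, 0, 30],
])

```text
time: 6.58
tool_pos: [585.0, -171.0, 213.8]
eef_rot: [-0.0, 0.949, -0.316, -0.001]
contact_force: [-0.5, -0.3, -2.3]
gripper_width: 0.522
```

Run:
```python
from h import *
snap('scene','s2',crop=(200,80,400,230),scale=4)
print(proj('scene',[[536,-134,18]]))
```

```text
[[292.07604767 214.5851416 ]]
```

View pics/s2.png

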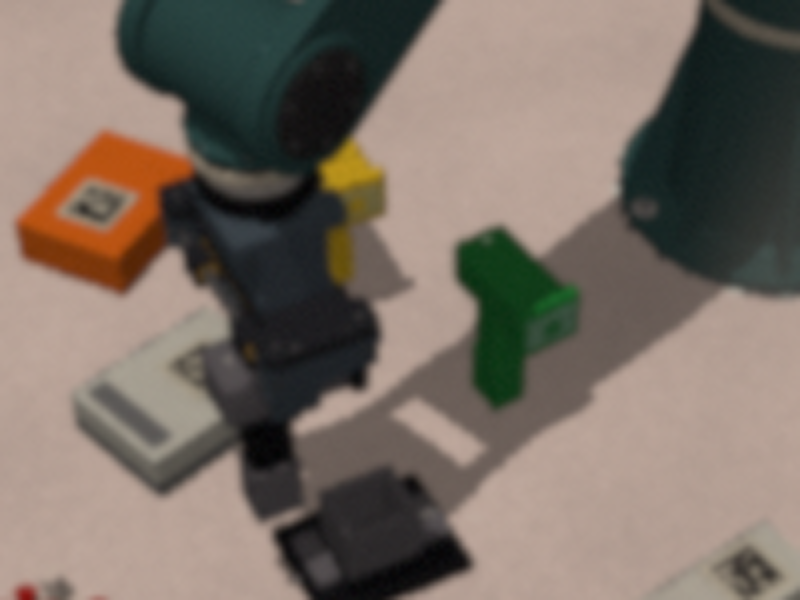

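Request:
move_arm([
  [0, 0, -30, 0, 30],
  [0, 0, -59, 0, 30],
  [-12, 8, -59, 0, 30],
  [-21, 15, -59, 0, 30],
  [-33, 25, -59, 0, 30],
  [-44, 33, -61, 0, 30],
  [-54, 40, -65, 0, 30],
  [-66, 49, -71, 0, 30],
  [-75, 56, -78, 0, 30],
  [-85, 63, -87, 0, 30],
  [-85, 63, -87, 0, 30],
])

```text
time: 8.0
tool_pos: [499.0, -107.4, 126.7]
eef_rot: [0.0, 0.949, -0.316, -0.002]
contact_force: [0.6, -0.4, -2.0]
gripper_width: 0.526
```

Run:
```python
from h import *
a=snap('scene');w=snap('wrist')
A=cv2.resize(a[80:230,200:400],(533,400),interpolation=cv2.INTER_CUBIC);W=cv2.resize(w,(640,400))
cv2.imwrite('pics/c3.png',np.vstack([A[:300,:],cv2.resize(W,(533,300))])[:,:,::-1])
```

```text
(no output)
```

View pics/c3.png

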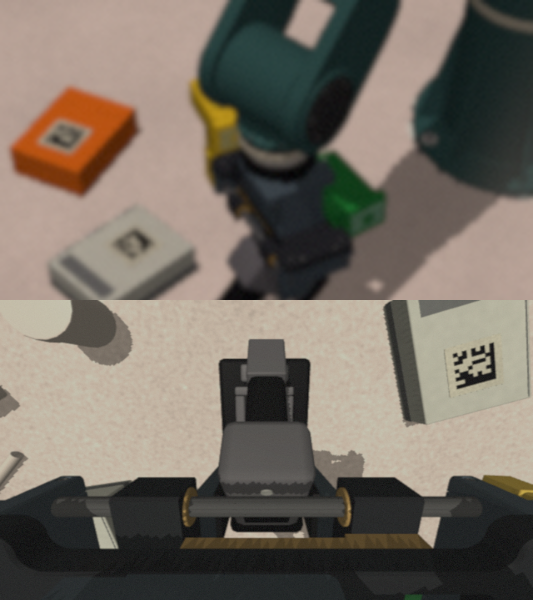

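Request:
move_arm([
  [-7, 6, -10, 0, 30],
  [-15, 11, -22, 0, 30],
  [-20, 15, -34, 0, 30],
  [-24, 18, -44, 0, 30],
  [-26, 19, -53, 0, 30],
  [-26, 19, -53, 0, 30],
  [-26, 19, -53, 0, 30],
])

```text
time: 8.98
tool_pos: [473.9, -89.0, 74.5]
eef_rot: [0.0, 0.949, -0.316, -0.001]
contact_force: [0.7, 0.7, -1.2]
gripper_width: 0.525
```

Request:
move_arm([
  [0, 0, 20, 0, 30],
  [0, 0, 60, 0, 30],
  [0, 0, 110, 0, 30],
  [0, 0, 150, 0, 30],
  [0, 0, 170, 0, 30],
  [0, 0, 170, 0, 30],
  [0, 0, 170, 0, 30],
])

```text
time: 9.85
tool_pos: [474.0, -89.1, 243.7]
eef_rot: [0.0, 0.949, -0.316, -0.001]
contact_force: [-0.5, 0.5, -1.7]
gripper_width: 0.526
```

Run:
```python
from h import *
a=snap('scene');w=snap('wrist')
A=a[60:210,200:400];A=cv2.resize(A,(533,400),interpolation=cv2.INTER_CUBIC)
cv2.imwrite('pics/c4.png',np.vstack([A[:300,:],cv2.resize(w,(480,300),interpolation=cv2.INTER_AREA) if 0 else cv2.resize(w[0:300,:],(533,250))])[:,:,::-1])
```

```text
(no output)
```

View pics/c4.png

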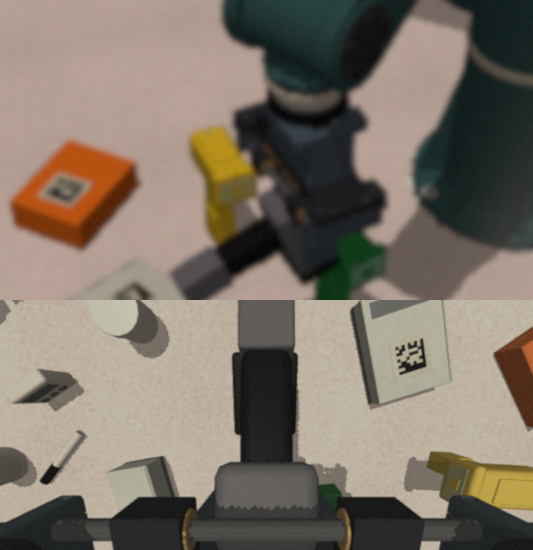

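Run:
```python
from h import *
o=robot.get_obs();G=np.array(o['tool_pos'])+[0,0,19];u=np.array([.803,-.596,0])
for t in range(55,100,5):
    a=np.radians(t);X=u*np.cos(a)+np.array([0,0,1])*np.sin(a);Z=-u*np.sin(a)+np.array([0,0,1])*np.cos(a)
    P=[G+46*X-21*Z, G+46*X+21*Z, G+30*X-131*Z,G-6*X-131*Z, G+30*X-70*Z]
    print(t,'wrist rows',proj('wrist',P)[:,1].round(),'scene',proj('scene',P[2:4]).round().tolist())
m=robot.outline_of('scene','scanner');print([(d['confidence'],d['rect']) for d in m])
robot.snapshot('scene')
```

```text
55 wrist rows [188. 288.  30.  73. 115.] scene [[274.0, 175.0], [281.0, 180.0]]
60 wrist rows [195. 299.  17.  61. 112.] scene [[272.0, 173.0], [279.0, 178.0]]
65 wrist rows [204. 309.   4.  48. 111.] scene [[271.0, 170.0], [277.0, 177.0]]
70 wrist rows [213. 318.  -9.  36. 111.] scene [[270.0, 167.0], [275.0, 175.0]]
75 wrist rows [223. 326. -22.  24. 113.] scene [[269.0, 164.0], [273.0, 172.0]]
80 wrist rows [234. 333. -34.  12. 115.] scene [[269.0, 161.0], [272.0, 170.0]]
85 wrist rows [245. 340. -45.  -1. 120.] scene [[269.0, 157.0], [271.0, 167.0]]
90 wrist rows [256. 345. -56. -12. 126.] scene [[269.0, 154.0], [270.0, 164.0]]
95 wrist rows [267. 349. -64. -24. 134.] scene [[270.0, 150.0], [270.0, 161.0]]
[(0.95, [332.1, 164.1, 25.5, 39.8]), (0.93, [296.3, 153.6, 64.4, 46.6]), (0.62, [285.4, 127.2, 25.2, 43.8])]
```

Request:
move_arm([
  [0, -30, 0, 0, 30],
  [5, -70, 0, 0, 30],
  [8, -110, 0, 0, 30],
  [11, -150, 0, 0, 30],
  [14, -190, 0, 0, 30],
  [17, -230, 0, 0, 30],
  [20, -255, -15, 0, 30],
  [20, -265, -35, 0, 30],
  [20, -265, -50, 0, 30],
  [20, -265, -57, 0, 30],
  [20, -265, -57, 0, 30],
  [20, -265, -57, 0, 30],
])

```text
time: 11.55
tool_pos: [495.1, -354.0, 188.6]
eef_rot: [0.0, 0.949, -0.316, 0.0]
contact_force: [-0.0, -0.3, -2.5]
gripper_width: 0.526
```

Run:
```python
from h import *
print(proj('scene',[[494,-354,206]]))
a=snap('scene','s5',crop=(190,80,310,200),scale=5)
```

```text
[[228.91288786 137.94344845]]
```

View pics/s5.png

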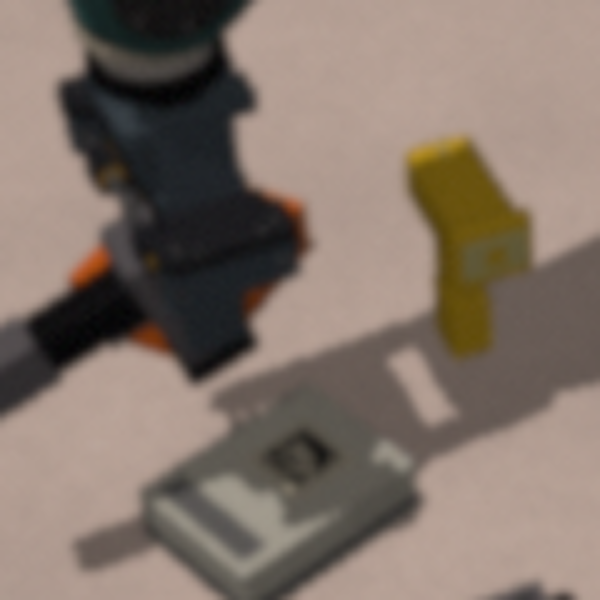

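```bash
cat >> h.py <<'E'
def model(t,pts,xg=-12,zg=131):
    o=robot.get_obs();G=np.array(o['tool_pos'])+[0,0,19];u=np.array([.803,-.596,0]);v=np.array([.596,.803,0]);k=np.array([0,0,1.])
    a=np.radians(t);X=u*np.cos(a)+k*np.sin(a);Z=-u*np.sin(a)+k*np.cos(a)
    return np.array([G+(p[0]-xg)*X+p[1]*v+(p[2]-zg)*Z for p in pts])
E
python3 - <<'E'
from h import *
f=lambda P:((proj('scene',P)-[190,80])*5).round().tolist()
o=robot.get_obs();G=np.array(o['tool_pos'])
v=np.array([.596,.803,0]);u=np.array([.803,-.596,0])
print('fingertip',f([G+24*v+16*u,G+24*v-16*u,G+35*v+16*u,G+35*v-16*u]),'code',f([[454.7,-325.2,46]]))
for t in range(60,96,5):
    print(t,'up-edge y+ (18,15)',f(model(t,[(18,15,90),(18,15,30)])),'low',f(model(t,[(-18,15,90),(-18,15,30)])),'nose',f(model(t,[(-68,28,131)])))
E
```

```text
fingertip [[186.0, 347.0], [238.0, 329.0], [193.0, 358.0], [245.0, 341.0]] code [[299.0, 455.0]]
60 up-edge y+ (18,15) [[117.0, 325.0], [38.0, 393.0]] low [[155.0, 355.0], [78.0, 422.0]] nose [[266.0, 364.0]]
65 up-edge y+ (18,15) [[117.0, 319.0], [33.0, 382.0]] low [[151.0, 352.0], [68.0, 415.0]] nose [[259.0, 369.0]]
70 up-edge y+ (18,15) [[118.0, 313.0], [28.0, 371.0]] low [[147.0, 350.0], [59.0, 407.0]] nose [[252.0, 374.0]]
75 up-edge y+ (18,15) [[119.0, 306.0], [25.0, 359.0]] low [[144.0, 346.0], [52.0, 399.0]] nose [[245.0, 378.0]]
80 up-edge y+ (18,15) [[121.0, 300.0], [23.0, 347.0]] low [[141.0, 343.0], [45.0, 389.0]] nose [[238.0, 382.0]]
85 up-edge y+ (18,15) [[124.0, 293.0], [23.0, 334.0]] low [[138.0, 339.0], [39.0, 379.0]] nose [[230.0, 385.0]]
90 up-edge y+ (18,15) [[127.0, 287.0], [23.0, 321.0]] low [[136.0, 335.0], [35.0, 368.0]] nose [[223.0, 388.0]]
95 up-edge y+ (18,15) [[131.0, 281.0], [26.0, 308.0]] low [[135.0, 330.0], [32.0, 357.0]] nose [[215.0, 391.0]]
```

Run:
```python
from h import *
for t in [35,40,45,50,55,60,65,70,75,80,85]:
    P=model(t,[(18,0,z) for z in (0,30,35,40,45,50)]+[(34,0,110),(34,0,152),(18,0,108)])
    print(t,proj('wrist',P)[:,1].round())
w=snap('wrist');s=snap('scene')
a=cv2.resize(w[0:260,200:440],None,fx=2.2,fy=2.2,interpolation=cv2.INTER_CUBIC)
b=cv2.resize(s[120:180,185:260],None,fx=7,fy=7,interpolation=cv2.INTER_CUBIC)
b=cv2.convertScaleAbs(b,alpha=1.8)
h=max(a.shape[0],b.shape[0]);c=np.zeros((h,800,3),np.uint8)
a=a[:, :270+5] if 0 else cv2.resize(a,(270,int(a.shape[0]*270/a.shape[1])));print(a.shape)
c[:a.shape[0],:270]=a;c[:b.shape[0],275:275+b.shape[1]]=b[:,:525]
cv2.imwrite('pics/c6.png',c[:,:,::-1])
```

```text
35 [ 81. 103. 107. 111. 116. 120. 167. 242. 186.]
40 [ 68.  94.  99. 104. 109. 114. 171. 253. 188.]
45 [ 56.  86.  91.  96. 102. 108. 175. 265. 190.]
50 [ 43.  77.  83.  90.  96. 103. 181. 276. 192.]
55 [ 30.  69.  76.  83.  90.  98. 187. 287. 196.]
60 [ 17.  62.  70.  78.  86.  94. 195. 298. 199.]
65 [  4.  55.  64.  73.  82.  91. 203. 308. 204.]
70 [ -9.  49.  59.  69.  79.  89. 212. 317. 209.]
75 [-21.  44.  55.  66.  77.  88. 222. 326. 215.]
80 [-34.  41.  53.  65.  77.  89. 233. 333. 221.]
85 [-45.  40.  53.  66.  79.  92. 244. 339. 228.]
(292, 270, 3)
```

View pics/c6.png

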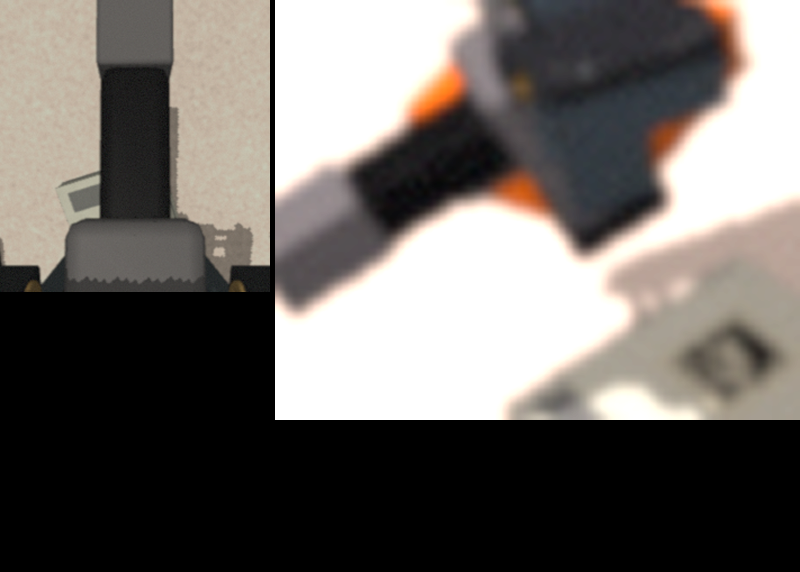

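Run:
```python
from h import *
from scipy.optimize import least_squares
S=[((-18,15,0),188.1,164.6),((-18,15,'b'),201.4,154.3),((18,15,'b'),198.3,149.3),((18,-15,'b'),195.3,145.7)]
def res(p,full=True):
    t,xg,zg,zb,t3,du,dv=p
    sub=lambda q:tuple(zb if c=='b' else c for c in q)
    P=model(t,[sub(s[0]) for s in S],xg,zg);r=((proj('scene',P)+[du,dv]-[s[1:] for s in S])/0.7).ravel()
    w=proj('wrist',model(t,[(18,0,zb),(34,0,108)],xg,zg))[:,1]-[58.7,194.7]
    w3=proj('wrist',model(t3,[(18,0,0),(18,0,zb),(34,0,108)],xg,zg))[:,1]-[53,103,163]
    return np.r_[r,w/2,w3/3,(xg+12)/4,(zg-131)/4,du/.7,dv/.7]
r=least_squares(res,[70,-12,131,45,45,0,0]);print(r.x.round(1),res(r.x).round(1))
J=np.linalg.inv(r.jac.T@r.jac);print(np.sqrt(np.diag(J)).round(1))
w=model(r.x[0],[(-69,0,131)],r.x[1],r.x[2])[0];X=model(r.x[0],[(-70,0,131)],r.x[1],r.x[2])[0]-w
print('win',w.round(1),'hits z46',(w+X*(46-w[2])/X[2]).round(1))
```

```text
[ 77.   -8.5 140.8  46.1  43.8   0.4  -1.2] [ 0.   0.9  1.8  4.6 -0.8  0.2 -1.5 -3.9  0.9  1.1  0.6 -1.5 -1.4  0.9
  2.4  0.6 -1.8]
[1.4 2.1 1.1 1.1 1.2 0.4 0.5]
win [ 491.8 -351.8  146.4] hits z46 [ 473.1 -338.    46. ]
```

Run:
```python
from h import *
s=snap('scene');cv2.imwrite('pics/raw_s.png',s[:,:,::-1])
hsv=cv2.cvtColor(s,cv2.COLOR_RGB2HSV);V=s.max(2)
roi=s[138:172,170:212]
for r in range(0,34,2): print(138+r,' '.join('%3d'%x for x in roi[r,:,0]))
```

```text
138 179 179 178 177 178 178 178 177 177 178 178 178 178 178 178 179 180 180 179 178 180 180 181 181 179 181 180 179 178 173 164 149 124  90  58  37  24  20  17  17  16  17
140 180 178 178 177 178 180 179 178 177 178 179 180 181 180 179 179 180 180 180 179 180 180 180 180 180 179 174 166 151 126  94  66  44  26  15  16  14  13  16  17  17  19
142 179 180 180 180 181 181 182 180 180 182 182 183 183 182 181 180 181 181 182 179 174 168 164 161 156 142 116  89  68  45  28  16  15  15  15  16  17  16  14  15  13   8
144 181 181 181 181 181 181 182 182 182 183 183 183 182 183 181 181 179 176 170 159 139 117 105 102  91  67  37  22  18  14  14  17  18  14  14  14  13   8  10  11   8   8
146 181 182 181 182 181 182 182 183 183 182 182 181 181 179 177 170 159 140 118 102  92  86  83  81  76  61  38  19  16  16  13  13  12  11  12  10   8   9   7   8   8   8
148 182 183 183 182 183 183 183 183 184 183 180 174 163 148 133 117 101  92  85  84  84  84  83  83  79  72  56  35  21  12   9   6   7   5   9  10   6   8  20  40  62  76
150 183 182 183 183 182 182 184 183 178 166 150 132 113  95  87  83 
[... 1123 characters left out ...]
 181 182 183
164 180 180 181 181 181 180 180 180 179 180 181 180 180 179 175 163 140 117 111 128 151 167 174 179 182 182 181 182 182 182 180 181 181 181 181 182 183 182 183 183 183 184
166 181 181 181 180 181 181 180 180 179 179 180 181 181 181 179 177 175 174 173 175 178 179 180 182 180 181 181 182 183 182 183 181 180 181 181 182 184 184 184 183 183 183
168 180 181 180 179 180 180 180 180 180 179 180 181 180 180 179 178 178 178 179 177 179 180 178 178 177 177 179 180 181 181 182 182 181 182 181 182 183 183 184 185 184 184
170 181 181 181 180 179 181 181 180 178 178 179 180 179 180 180 181 181 180 180 179 180 180 180 179 177 177 177 177 178 179 181 182 182 181 181 182 182 182 183 182 182 182
```

Run:
```python
from h import *
from scipy.optimize import least_squares
S=[((-18,15,0),188,164.3),((18,15,0),183.8,157.5),((18,-15,0),180,152),((-18,15,'b'),201,153),((18,15,'b'),197,149),((18,-15,'b'),194.5,143)]
def res(p):
    t,xg,zg,zb=p
    sub=lambda q:tuple(zb if c=='b' else c for c in q)
    P=model(t,[sub(s[0]) for s in S],xg,zg);r=((proj('scene',P)+[.5,.3]-[s[1:] for s in S])/0.7).ravel()
    w=proj('wrist',model(t,[(18,0,zb),(34,0,110)],xg,zg))[:,1]-[58.7,194.7]
    return np.r_[r,w/3,(xg+12)/5,(zg-131)/5]
for wt in [0,1]:
  for t in ([None] if wt else [60,65,70,75,80]):
    if t: 
        r=least_squares(lambda p:res([t,*p]),[-12,131,45]);p=[t,*r.x]
    else:
        r=least_squares(res,[70,-12,131,45]);p=r.x
    print(np.round(p,1),'cost',round(r.cost,1),res(p).round(1))
w=model(p[0],[(-69,0,131)],p[1],p[2])[0];X=model(p[0],[(-70,0,131)],p[1],p[2])[0]-w
print('win',w.round(1),'hits z46',(w+X*(46-w[2])/X[2]).round(1))
```

```text
[ 60.  -46.  124.4  46.2] cost 73.7 [ 6.5  0.3  0.6  1.7  1.3  0.2  5.2  1.5 -0.6 -1.4 -2.1 -2.  -2.3 -2.6
 -6.8 -1.3]
[ 65.  -37.8 130.7  47.5] cost 41.2 [ 4.   0.9 -0.8  1.3 -0.1 -0.3  4.4  2.7 -0.2 -1.2 -1.6 -1.8 -1.6 -0.7
 -5.2 -0.1]
[ 70.  -29.  135.7  48.1] cost 28.2 [ 1.7  1.2 -1.8  0.6 -1.1 -0.9  3.5  4.   0.2 -0.8 -1.2 -1.5 -0.8  1.
 -3.4  0.9]
[ 75.  -19.6 139.4  48.2] cost 30.5 [-0.3  1.2 -2.4 -0.2 -1.7 -1.7  2.5  5.2  0.6 -0.4 -0.8 -1.  -0.1  2.5
 -1.5  1.7]
[ 80.   -9.9 141.7  47.8] cost 44.7 [-2.   1.1 -2.7 -1.1 -2.  -2.7  1.5  6.5  1.   0.1 -0.4 -0.5  0.5  3.7
  0.4  2.1]
[ 71.6 -26.  137.   48.2] cost 27.5 [ 1.   1.2 -2.   0.4 -1.3 -1.1  3.2  4.4  0.3 -0.7 -1.1 -1.3 -0.6  1.5
 -2.8  1.2]
win [ 488.7 -349.6  164.8] hits z46 [ 457.  -326.1   46. ]
```

Run:
```python
from h import *
s=cv2.imread('pics/raw_s.png')[:,:,::-1]
for r in range(140,162): print(r,' '.join('%3d'%x for x in s[r,216:252,0]))
print()
for t in range(60,96,5):
    for xg,zg in [(-12,131),(-22,137)]:
        print(t,xg,zg,proj('scene',model(t,[(-68,28,107),(-68,28,155),(-68,-28,155),(-54,28,155)],xg,zg)).round(1).tolist())
```

```text
140  18  28  38  43  47  47  43  38  35  32  29  29  28  29  30  28  29  28  29  29  29  35  53  70  84  92 111 138 163 175 177 178 178 178 179 179
141  10  21  32  40  45  44  45  41  37  30  29  29  30  27  28  30  31  28  30  29  30  34  48  70  86 106 130 155 171 177 178 179 177 177 178 179
142  10  15  26  34  41  46  46  42  38  35  31  31  28  28  27  28  28  29  27  30  28  33  47  71 100 128 153 168 175 178 180 179 179 178 179 179
143   8  15  25  37  44  47  46  44  40  39  35  30  29  30  29  28  30  29  28  29  27  31  48  78 116 150 167 176 178 179 180 180 178 178 179 180
144  15  26  41  55  62  55  47  44  41  40  35  32  28  27  28  29  29  29  28  30  30  32  45  80 125 159 174 179 180 180 179 178 179 178 180 181
145  36  51  68  81  86  75  59  48  43  40  38  32  29  28  29  27  28  27  30  29  28  30  38  72 118 156 173 178 180 180 179 177 179 179 180 181
146  59  79  94 103 106  97  75  56  45  43  38  34  29  28  26  28  28  28  29  30  25  26  29  55 100 143 169 178 180 179 178 177 178 179 180 182
147  87 101 111 114 115 108  89  63  48  43  39  34  31  28  28 
[... 2672 characters left out ...]
 [244.5, 148.6]]
75 -22 137 [[228.9, 158.6], [243.2, 150.5], [236.1, 139.1], [241.6, 147.5]]
80 -12 131 [[230.2, 160.0], [244.9, 152.8], [237.8, 141.5], [243.6, 149.6]]
80 -22 137 [[227.4, 158.7], [242.2, 151.5], [235.0, 140.1], [240.9, 148.3]]
85 -12 131 [[228.5, 160.3], [243.6, 154.0], [236.4, 142.6], [242.7, 150.6]]
85 -22 137 [[225.9, 158.7], [241.1, 152.4], [233.9, 141.0], [240.1, 149.0]]
90 -12 131 [[226.9, 160.3], [242.1, 155.0], [235.1, 143.7], [241.6, 151.6]]
90 -22 137 [[224.5, 158.6], [239.9, 153.2], [232.8, 141.9], [239.3, 149.8]]
95 -12 131 [[225.2, 160.3], [240.6, 156.1], [233.6, 144.7], [240.5, 152.5]]
95 -22 137 [[223.1, 158.3], [238.6, 154.0], [231.6, 142.6], [238.5, 150.4]]
```

Run:
```python
from h import *
from scipy.optimize import least_squares
S=[((-18,15,0),188,164.3),((18,15,0),183.8,157.5),((18,-15,0),180,152),((18,15,'b'),197,149),((18,-15,'b'),194.5,143)]
B=[((-68,28,109),228.5,155.5),((-68,28,153),240.5,148)]
def res(p,useB):
    t,xg,zg,zb,du,dv=p
    sub=lambda q:tuple(zb if c=='b' else c for c in q)
    L=S+B*useB
    P=model(t,[sub(s[0]) for s in L],xg,zg);r=((proj('scene',P)+[du,dv]-[s[1:] for s in L])/1.0).ravel()
    w=proj('wrist',model(t,[(18,0,zb),(34,0,110)],xg,zg))[:,1]-[58.7,194.7]
    return np.r_[r,w/4,(xg+14)/8,(zg-131)/8,(du-.5)/.5,(dv-.3)/.5,(zb-46)/1.5]
for ub in (0,1):
    r=least_squares(res,[70,-12,131,45,0,0],args=(ub,));p=r.x
    print(np.round(p,1),'sd',np.sqrt(np.diag(np.linalg.inv(r.jac.T@r.jac))).round(1),'cost',round(r.cost,1),r.fun.round(1))
    w=model(p[0],[(-69,0,131)],p[1],p[2])[0];X=model(p[0],[(-70,0,131)],p[1],p[2])[0]-w
    print('win',w.round(1),'hits z46',(w+X*(46-w[2])/X[2]).round(1))
```

```text
[ 7.300e+01 -2.010e+01  1.384e+02  4.670e+01  7.000e-01 -1.000e-01] sd [2.2 4.7 2.  1.2 0.4 0.5] cost 4.4 [ 0.9  1.3 -0.9  0.6 -0.4 -0.5  0.4  0.3 -0.6 -0.1 -0.4  1.2 -0.8  0.9
  0.3 -0.7  0.5]
win [ 489.2 -350.   158.5] hits z46 [ 461.6 -329.5   46. ]
[ 7.010e+01 -2.700e+01  1.363e+02  4.740e+01  1.000e-01 -1.000e-01] sd [1.  2.6 1.3 1.1 0.4 0.5] cost 13.8 [ 0.9  0.9 -1.5  0.5 -1.  -0.6 -0.3 -0.4 -1.3 -0.8  2.   1.4  2.7  0.6
 -0.7  0.5 -1.6  0.7 -0.8 -0.8  1. ]
win [ 487.5 -348.8  166.2] hits z46 [ 452.6 -322.8   46. ]
```

Request:
move_arm([
  [-3, 2, 0, 0, 30],
  [-6, 4, 0, 0, 30],
  [-6, 4, 0, 0, 30],
  [-6, 4, 0, 0, 30],
  [-6, 4, 0, 0, 30],
  [-6, 4, 0, 0, 30],
  [-6, 4, 0, 0, 30],
  [-6, 4, 0, 0, 30],
])

```text
time: 12.75
tool_pos: [488.8, -350.3, 187.9]
eef_rot: [0.0, 0.949, -0.316, 0.0]
contact_force: [0.3, -0.3, -2.6]
gripper_width: 0.527
```

Run:
```python
from h import *
o=robot.get_obs();print(o['tool_pos'],np.abs(o['qd']).max(),o['time'])
s=snap('scene');p0=cv2.imread('pics/raw_s.png')[:,:,::-1]
# handle slip check: image shift of foot region; carton code drift since start
(sh,_)=cv2.phaseCorrelate(np.float32(p0[138:172,170:212,0]),np.float32(s[138:172,170:212,0]));print('handle shift px',sh)
a=cv2.imread('pics/scene1.png')[:,:,::-1];a=cv2.resize(a,(640,400),interpolation=cv2.INTER_AREA)
r=cv2.matchTemplate(s[150:205,215:285],a[158:200,222:275],cv2.TM_CCOEFF_NORMED);print('carton match offset (expect 7,8)',cv2.minMaxLoc(r))
for q in [(-6,4)]: print(proj('scene',[[489,-350,208]])-proj('scene',[[495.1,-354,208]]))
print(robot.sign_off())
```

```text
[ 488.78582237 -350.2585018   187.94142791] 0.0013351254535627765 12.75
handle shift px (0.8838641045666442, 0.26038047486737526)
carton match offset (expect 7,8) (-0.24985234439373016, 0.6362822651863098, (17, 12), (7, 8))
[[ 2.31312324 -0.87046794]]
the job is handed in; nothing more can be done
None
```

I lifted the scanner out of its cradle by the head and turned it nose-down by levering its handle against the cradle's socket. I then held it over the flat carton's code and handed the job in at about 12.8 s; no verdict was reported.

**Aim at the last check:** my fit put the beam about 17° off straight down. The window was about 12 cm from the code, and the beam was expected to land within about 10 mm of its centre. I did not measure the landing point again after the final 7 mm correction.

**Steadiness:** the arm was still and the gripper opening was constant at 48 mm. The force reading was about 2.6 N, close to the scanner's weight, so nothing else seemed to be touching it. The carton's code showed no shift from its start in the scene picture.

**Checks that disagreed:**
- **Tilt:** estimates of the scanner's tilt below level ranged from 70° to 77°. The best-fitting ones were about 73°.
- **Grip:** the head seems to have slid roughly 8 to 15 mm in the jaws during the turning. I allowed for this in the aim.
- **Last picture:** the handle had moved 0.9 px, where about 2.3 px was expected from the last correction. I judged this to be measurement noise and did not follow it up.

I viewed 10 pictures, several of them made of two views side by side.

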